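Load and start the vibrating polisher

TASK

Load the vibrating polisher and start it. Take its lid off and lay it aside on the bench, put every door knob standing on the bench into the bowl, and tip the wooden balls out of the steel beaker into the bowl as well, all of them, then stand the empty beaker upright on the bench. When everything is in, set the lid properly home on the bowl again and last turn the switch clockwise until it clicks over to run, leaving the sharpening stone and the round tin where they are.

Things in the scene. Friction and masses are not known exactly. Their poses are not given: they have to be found in the camera images.
- polisher: Vibrating polisher, fixed: a round bowl on springs on a dark base 196 mm across, with a grey control box joined on its +y side (92 x 92 mm, 79 mm tall, centre at (0, +200 mm) in this frame). Origin on the bench under the bowl's centre, z up. Bowl outside 220 mm across at the rim, 184 mm at its foot; rim 170 mm above the bench.
- bowl_floor (a point): Centre of the inner floor of the bowl, 80 mm above the bench, 90 mm below the rim. Inside, the bowl is about 174 mm across at the floor, widening evenly to 200 mm at the rim; walls 5 mm.
- bowl_rim (a point): Centre of the bowl's mouth, 170 mm above the bench.
- switch (a joint): Rotary switch on top of the control box: 0 = off (at the start), 1.047 rad (60 degrees) = run, both end stops; grows as the handle turns clockwise seen from above. A spring detent resists with up to about 0.16 N m over the first half (to 0.52 rad), then snaps it on to run; let go before half way it springs back to off.
- switch_grip (a point): Where to grip the switch handle, on its upright axis, 107 mm above the bench. The handle is an upright bar 48 mm long and 12 mm wide, top 9 mm above this point, foot (on a 48 mm disc) 22 mm below it. The point turns with the handle; its x axis runs along the bar.
- lid: The bowl's round grey lid, loose; at the start it sits on the bowl. Origin at the centre of its underside, z up. A plug 184 mm across and 10 mm deep goes inside the rim; the 220 mm flange above it rests on the rim, so when seated its origin is 10 mm below the rim, 160 mm above the bench. Dome top 26 mm, top of the black knob 60 mm above the origin. 0.35 kg.
- lid_knob (a point): Centre of the lid's black knob, 36 mm across, 48 mm above the lid's origin (the knob spans 40 to 60 mm above the origin; its neck is 20 mm across).
- beaker: Open steel beaker, 100 mm tall, 66 mm across at the foot and 70 mm at the rim outside, walls 3 mm, floor 4 mm thick, 0.16 kg empty; at the start it stands upright on the bench with the balls inside. Origin at the centre of its underside, z towards its mouth.
- beaker_mouth (a point): Centre of the beaker's mouth, on its axis 100 mm above its origin.
- ball1: A turned wooden ball 24 mm across with a small drilled hole, 10 g, origin at its centre. At the start the balls are in the beaker: ball1 to ball4 always, and one or both of ball5 and ball6 (an absent one reads None).
- ball2: A turned wooden ball 24 mm across with a small drilled hole, 10 g, origin at its centre. At the start the balls are in the beaker: ball1 to ball4 always, and one or both of ball5 and ball6 (an absent one reads None).
- ball3: A turned wooden ball 24 mm across with a small drilled hole, 10 g, origin at its centre. At the start the balls are in the beaker: ball1 to ball4 always, and one or both of ball5 and ball6 (an absent one reads None).
- ball4: A turned wooden ball 24 mm across with a small drilled hole, 10 g, origin at its centre. At the start the balls are in the beaker: ball1 to ball4 always, and one or both of ball5 and ball6 (an absent one reads None).
- ball5: A turned wooden ball 24 mm across with a small drilled hole, 10 g, origin at its centre. At the start the balls are in the beaker: ball1 to ball4 always, and one or both of ball5 and ball6 (an absent one reads None).
- ball6: A turned wooden ball 24 mm across with a small drilled hole, 10 g, origin at its centre. At the start the balls are in the beaker: ball1 to ball4 always, and one or both of ball5 and ball6 (an absent one reads None).
- knob1: A turned wooden door knob standing on its foot on the bench (two or three of them are there; an absent one reads None): 48 mm tall, foot 42 mm across, head 56 mm across from 20 to 42 mm above the foot, domed top, 75 g. Origin at the centre of its foot, z up.
- knob2: A turned wooden door knob standing on its foot on the bench (two or three of them are there; an absent one reads None): 48 mm tall, foot 42 mm across, head 56 mm across from 20 to 42 mm above the foot, domed top, 75 g. Origin at the centre of its foot, z up.
- knob3: A turned wooden door knob standing on its foot on the bench (two or three of them are there; an absent one reads None): 48 mm tall, foot 42 mm across, head 56 mm across from 20 to 42 mm above the foot, domed top, 75 g. Origin at the centre of its foot, z up.
- whetstone: Bystander: a reddish sharpening stone 120 x 45 x 25 mm lying on the bench, loose. Origin at the centre of its underside, x along its length.
- waxtin: Bystander: a closed round tin, 72 mm across, 50 mm tall, loose. Origin at the centre of its underside.
Things that resemble listed ones, but are neither listed nor needed, are in the scene too. Leave any blue look-alike of the knob2 alone.

How it is judged:
By the outcome, as a careful person would: the job done as asked, in the order asked, and still so for the second after the job is handed in, with the robot touching nothing.
Of ball5, ball6 only 1 to 2 are there at a start; the rules pass over those that are not, and their reading is None.
Of knob1, knob2, knob3 only 2 to 3 are there at a start; the rules pass over those that are not, and their reading is None.
At some moment in a run one of knob1, knob2, knob3, lid may be knocked a few centimetres aside while the robot is not near it.
It also fails if it takes over 210 s, if anything falls off the work surface, if the arm or the gripper's body presses on something with over 40 N, if the wrist force passes 120 N, or if a joint passes its speed limit or range.

ROBOT

A 6-joint arm with a two-finger parallel gripper is mounted at the origin on the work surface. World frame = base frame: x ahead of the robot, y to its left, z up, the work surface at z = 0. Lengths are in mm, angles in rad, forces in N, time in s.
With the tool pointing down it reaches from about 300 to 775 mm from the base axis. Payload 14.6 kg.
Tool frame: the origin (TCP) lies midway between the tips of the shut fingers; the grasp point (between the pads) lies 19 mm behind it (manip.grasp_offset is the distance from the TCP to the grasp point, in mm); z points along the fingers, y is the line along which they close (so a half turn about z gives the same grasp; the last joint's range is limited). The gripper opens to 94 mm and grips with 3 to 60 N. Pads are 16 mm wide; open, the fingers measure 119 mm over their backs; the gripper's body (75 mm by 177 mm) begins 78 mm behind the grasp point.
Start: joints at [-1.34, 0.3, 1.521, -0, 1.321, -0.067], TCP at [161.373, -525.783, 205.446] pointing down, gripper open.
Joint ranges: [-3.03, 3.03], [-0.79, 2.21], [0.23, 2.52], [-1.04, 4.18], [0, 3.07], [-2.55, 2.55]. Speed limits (rad/s): [2.22, 2.22, 2.57, 3.14, 3.14, 3.14].

INTERFACE

Orientations are given as [roll, pitch, yaw] about the fixed x, y, z axes, in that order (R = Rz(yaw) Ry(pitch) Rx(roll)).
In Python, from cell import manip, viewer gives the robot as it stands. The module is installed in compiled form; this text tells all that it offers.
- The arm moves only by the tool move_arm, never from a script. Its argument "moves" is a list of rows, each a list of 4 numbers: the shift along the tool's x, y, z in m, then the turn about the tool's z in rad. A call has 1 to 12 rows; each row is the pose to reach, as a shift and turn from the pose commanded when the call began, along the tool's axes at that moment; what a row does not reach only later rows make up. A row lasts 1/10 s, in which the tool goes at most 50 mm and 8.59 degrees, less where a joint would pass 70% of its speed; a pose out of reach is approached as far as the arm can. A call with a gripper value outside its range is refused whole. "jaw" is the finger opening in m, from 0 to 0.094, set as the call begins (left out, the last holds). The fingers move at their own pace and stop on an object; "squeeze" is the grip in N (left out, the last holds). Time passes only in rows, so rows that repeat a pose let the fingers close. It gives the time, the measured TCP pose, the force, the opening and the grip force at its end, in the units of the state.
- manip.read_state(): the state, without advancing time (a new reading comes with each control period).
- viewer.camera(name): name is "side" or "top"; returns a dict with "frame" (384x512x3 uint8, blue, green, red), "z_map" (384x512 float32, mm along the optical axis (not along the pixel's ray), 0 where there is no reading), "fx", "fy", "cx", "cy" (pixels), "D" ([k1, k2, p1, p2, k3] as OpenCV has them; the pictures are not rectified), "origin" and "orientation" of the camera in the world. Camera axes: x right, y down, z forward; pixel columns grow to the right and rows downward; lengths in mm; the calibration is good to about 2 mm. A picture is of the moment at which its call begins.
- manip.sign_off(): hands the job in; it is judged then, once.
The state is a dict: "clock": time; "joints": joint angles; "qd": joint speeds; "effort": joint torques, N m; "eef_pos": TCP position; "eef_rot": TCP orientation; "wrist_force": force on the tool from outside, world axes, zero at the start; "moment": the same for the moment, N m; "finger_gap": finger opening in mm; "finger_force": force on a finger pad.
Only numpy, scipy, OpenCV 4.12 (cv2) and the standard library are available. Lean on these libraries where they do the work, as an engineer would, in place of code of your own. Each camera call takes 0.05 s, during which the arm holds its last target. There are 200 camera calls.

## Working session

There is one attempt and no reset: what is moved stays moved. The work goes in short steps, Python scripts to look and compute and a tool call to move; the robot and the scene stay as the last step left them, time stands still between calls to the robot, and variables do not carry over. Pictures are saved under pics/ and viewed, at most 14 in all, crops included, and the job is handed in when it is done.

Besides the shell and the picture viewer there is one more tool, called after "Call:" as name([rows], argument=value, ...), one row to a line, values as JSON. move_arm: Moves the arm, as the interface text tells. Its arguments: {"type":"object","properties":{"moves":{"type":"array"},"jaw":{"type":"number"},"squeeze":{"type":"number"}},"required":["moves"]}

```bash
mkdir -p pics; cat > h.py <<'E'
import numpy as np, cv2
from cell import manip, viewer
from scipy.spatial.transform import Rotation as R
def rot(o):
    o=np.array(o,float)
    return o if o.shape==(3,3) else (R.from_euler('xyz',o).as_matrix() if o.size==3 else R.from_quat(o).as_matrix())
def cloud(c):
    h,w=c['z_map'].shape
    u,v=np.meshgrid(np.arange(w),np.arange(h))
    K=np.array([[c['fx'],0,c['cx']],[0,c['fy'],c['cy']],[0,0,1]])
    n=cv2.undistortPoints(np.stack([u,v],-1).reshape(-1,1,2).astype(np.float64),K,np.array(c['D'])).reshape(h,w,2)
    z=c['z_map'].astype(float)
    P=np.dstack([n[...,0]*z,n[...,1]*z,z])@rot(c['orientation']).T+np.array(c['origin'])
    P[z<=0]=np.nan
    return P
def shot(n,f=None):
    c=viewer.camera(n)
    if f: cv2.imwrite('pics/'+f,c['frame'])
    return c,cloud(c)
E
python3 - <<'E'
from h import *
a,P=shot('top','t0.png'); b,Q=shot('side','s0.png')
for c in(a,b): print(c['origin'],c['orientation'],c['fx'])
s=manip.read_state(); print(s)
cv2.imwrite('pics/both.png',np.hstack([a['frame'],b['frame']])[:, :][:, :] if 0 else cv2.resize(a['frame'],(768,576)))
cv2.imwrite('pics/sb.png',cv2.resize(b['frame'],(768,576)))
E
```

```text
[ 406.90736275  -68.46798625 1208.16627066] [-3.01689888e+00 -2.15462952e-03 -1.55726612e+00] 412.44668293147197
[237.06151367 716.62477924 991.52256184] [-2.35367544  0.01443117 -2.766418  ] 453.27628701812034
{'clock': 0.1, 'joints': array([-1.33959363e+00,  3.00416416e-01,  1.52150921e+00, -2.79967238e-05,
        1.32072240e+00, -6.66159002e-02]), 'qd': array([ 0.00146102, -0.00107852, -0.00162411,  0.00135124, -0.00231755,
       -0.00146729]), 'effort': array([ 7.30574757e-04, -5.32645476e+01, -3.53283620e+01,  7.09515042e-02,
        2.35044683e-02, -4.26154634e-05]), 'eef_pos': array([ 161.31654983, -525.56119688,  204.9467357 ]), 'eef_rot': array([-3.14053782e+00, -4.31943134e-05,  2.97825519e-01]), 'wrist_force': array([-0.21203756, -0.16284032, -0.0818639 ]), 'moment': array([ 0.02842087,  0.02292102, -0.00678297]), 'finger_force': 0.0, 'finger_gap': 93.71983744441722}
```

View pics/both.png

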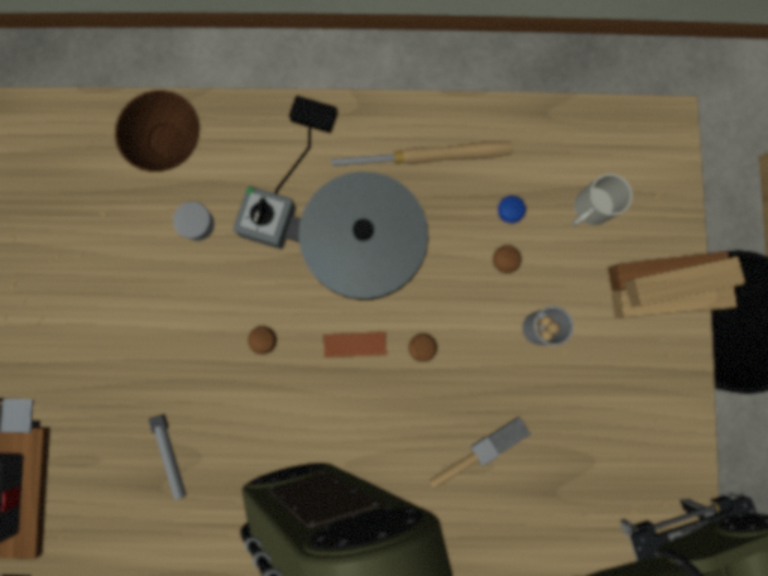

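View pics/sb.png

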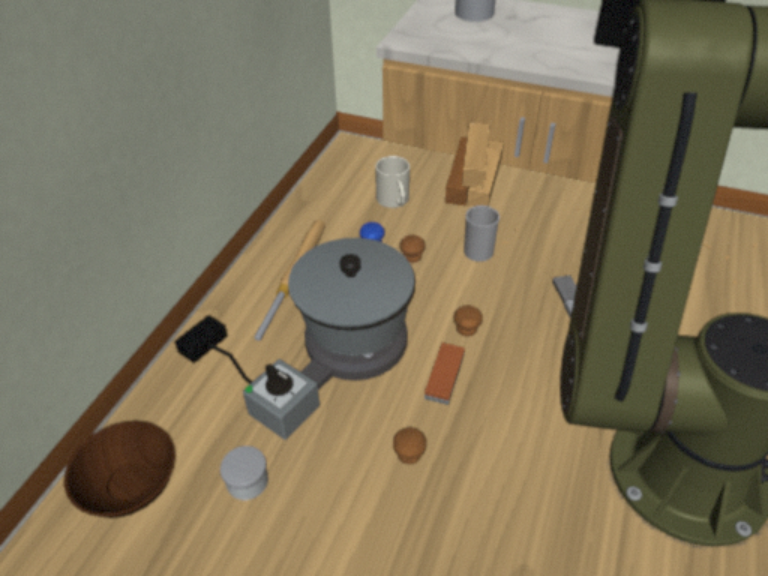

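Top picture (768-wide): brown knobs at (262,340), (423,347) and (507,258), with the blue look-alike at (511,208), which I leave alone. The beaker with balls is at (548,326); the white mug at (605,198) is a decoy. The lid knob is at (363,230) on the polisher, and the brown bowl at (158,130) is a decoy. The switch is at (262,212), the tin at (192,220) and the stone at (355,345).

```bash
cat >> h.py <<'E'
def circ(P,x,y,r,z0,z1):
    m=(np.hypot(P[...,0]-x,P[...,1]-y)<r)&(P[...,2]>z0)&(P[...,2]<z1)
    q=P[m]
    if len(q)<5: return None,0
    (cx,cy),rr=cv2.minEnclosingCircle(q[:,:2].astype(np.float32))
    return np.round([cx,cy,rr,*q.mean(0),q[:,2].max()],1),len(q)
E
python3 - <<'E'
from h import *
a,P=shot('top')
b,Q=shot('side')
for n,(u,v) in dict(k1=(262,340),k2=(423,347),k3=(507,258),beaker=(548,326),lid=(363,230),sw=(262,212),tin=(192,220),stone=(355,345),mug=(600,198),bench=(300,400)).items():
    p=P[int(v/1.5),int(u/1.5)]; print(n,p.round(1))
    x,y=p[:2]
    if n[0]=='k': print('  top',circ(P,x,y,50,25,60),'side',circ(Q,x,y,50,25,60))
    if n=='beaker': print(circ(P,x,y,60,90,110),circ(Q,x,y,60,90,110))
    if n=='lid': print('knob',circ(P,x,y,40,205,230),circ(Q,x,y,40,205,230),'flange',circ(P,x,y,150,165,200))
    if n=='sw': print(circ(P,x,y,60,108,125),circ(Q,x,y,60,108,125),'box',circ(P,x,y,80,70,86))
    if n in('sw',):
        for C in (P,Q):
            m=(np.hypot(C[...,0]-x,C[...,1]-y)<40)&(C[...,2]>100)&(C[...,2]<125); q=C[m]
            if len(q)>3:
                w,V=np.linalg.eigh(np.cov(q[:,:2].T)); print(len(q),np.sqrt(w),V[:,1],q.mean(0))
            m=(np.hypot(C[...,0]-x,C[...,1]-y)<90)&(C[...,2]>70)&(C[...,2]<86); q=C[m]
            print('boxrect',cv2.minAreaRect(q[:,:2].astype(np.float32)))
f=a['frame']
cr=[cv2.resize(f[v-30:v+30,u-30:u+30],(300,300),interpolation=2) for u,v in((175,227),(282,231),(338,172),(365,217),(175,141),(242,153))]
cv2.imwrite('pics/cr.png',cv2.resize(np.vstack([np.hstack(cr[:3]),np.hstack(cr[3:])]),(780,520)))
E
```

```text
k1 [431.3 128.9  48.9]
  top (array([429.3, 129.9,  28.1, 429.1, 127.9,  44.3,  52.7]), 313) side (array([432.7, 133.7,  28.3, 431.6, 138.6,  41.8,  51. ]), 391)
k2 [ 421.6 -173.7   47.3]
  top (array([ 420.2, -174.5,   27.8,  419.9, -173.6,   44.3,   53.4]), 309) side (array([ 423.1, -168.9,   28.5,  423. , -163.4,   40.5,   50.3]), 254)
k3 [ 591.1 -333.5   46.2]
  top (array([ 591.4, -336.1,   27.7,  589.7, -333.3,   43.9,   52.4]), 288) side (array([ 594.7, -330.1,   29.8,  592.1, -324.2,   39.8,   50.8]), 200)
beaker [ 464.  -410.    40.6]
(array([ 463.7, -401.8,   36.5,  461.4, -405. ,   98.6,  105.2]), 147) (array([ 465.9, -399.8,   37.8,  464.4, -399.7,   95.7,  102.2]), 129)
lid [607.4 -60.  218.6]
knob (array([609. , -59.6,  18. , 607.6, -60. , 219.1, 224.7]), 175) (array([611.7, -55.8,  18.8, 610. , -52.4, 216.1, 221.8]), 138) flange (array([608.7, -61.4, 111.6, 605.1, -60.8, 181. , 199.4]), 5627)
sw [658.8 125.5 116.1]
(array([662. , 130. ,  23.7, 661.4, 129.9, 115.1, 121.3]), 80) (array([665.6, 133.2,  23.7, 665.2, 134.6, 114. , 118.9]), 86) box (array([662.8, 130.3,  62.2, 660.4, 128.6,  77.4,  86. ]), 882)
95 [ 3.61388364 14.15994502] [-0.95633021  0.29228845] [661.10631748 129.30855015 113.3961882 ]
boxrect ((662.59375, 130.05780029296875), (93.4251937866211, 91.87950134277344), 73.84673309326172)
112 [ 3.53786468 14.62333359] [-0.96156768  0.274568  ] [664.29517664 135.51725014 111.74354863]
boxrect ((665.101318359375, 133.15347290039062), (91.80500030517578, 92.9423828125), 72.72422790527344)
tin [658.3 269.9  47.7]
stone [423.  -44.4  26.5]
mug [ 722.2 -532.5    5.5]
bench [318.5  58.2   1.1]
```

View pics/cr.png

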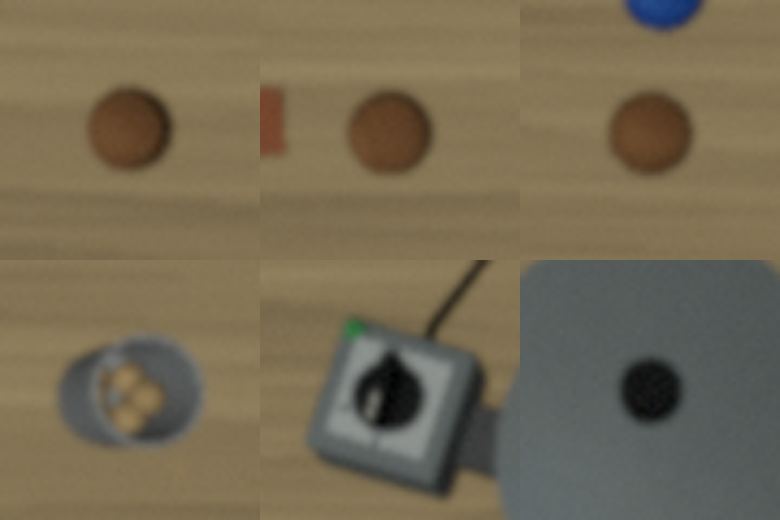

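The crops confirm it: three brown knobs, a beaker holding balls, the switch bar roughly along world x, and the black lid knob. First move: go towards the lid and turn to yaw 0.

Call:
move_arm([
  [0.28,-0.16,-0.1,0.298],
  [0.28,-0.16,-0.1,0.298],
  [0.28,-0.16,-0.1,0.298],
  [0.28,-0.16,-0.1,0.298],
  [0.28,-0.16,-0.1,0.298],
  [0.28,-0.16,-0.1,0.298],
  [0.28,-0.16,-0.1,0.298],
  [0.28,-0.16,-0.1,0.298],
  [0.28,-0.16,-0.1,0.298],
  [0.28,-0.16,-0.1,0.298],
], jaw=0.08)

```text
clock: 1.2
eef_pos: [381.5, -291.2, 304.9]
eef_rot: [-3.141, 0.001, -0.001]
wrist_force: [-0.7, 0.8, -0.1]
finger_gap: 79.8
finger_force: 0.0
```

Call:
move_arm([
  [0.228,-0.233,0,0],
  [0.228,-0.233,0,0],
  [0.228,-0.233,0,0],
  [0.228,-0.233,0,0],
  [0.228,-0.233,0,0],
  [0.228,-0.233,0,0],
  [0.228,-0.233,0,0],
  [0.228,-0.233,0,0],
  [0.228,-0.233,0.06,0],
  [0.228,-0.233,0.06,0],
])

```text
clock: 2.2
eef_pos: [608.0, -59.2, 240.3]
eef_rot: [-3.141, 0.008, -0.002]
wrist_force: [-0.6, -0.3, -0.5]
finger_gap: 80.3
finger_force: 0.0
```

```bash
python3 - <<'E'
from h import *
a,P=shot('top','t1.png');b,Q=shot('side')
s=manip.read_state();print(s['eef_pos'])
print(circ(Q,610,-57,30,203,226),circ(Q,609,-58,140,150,180))
cv2.imwrite('pics/s1.png',cv2.resize(np.hstack([b['frame'][100:300,100:300],a['frame'][50:250,150:350]]),(800,400)))
E
```

```text
[609.09218512 -59.03569788 244.20361139]
(array([611.7, -55.3,  18.2, 607. , -52.5, 214.8, 221.8]), 122) (array([611.9, -57.1, 112.5, 597.3, -32.5, 174.9, 180. ]), 2183)
```

View pics/s1.png

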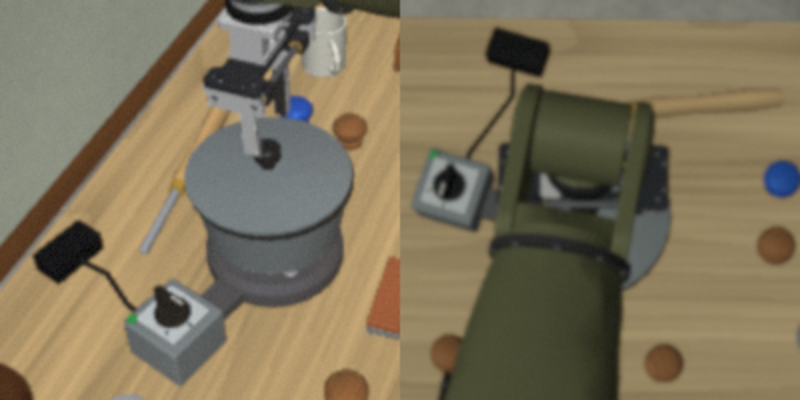

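The gripper straddles the lid knob, with the fingers either side of it in the left crop at (265,150). Going down to grip.

Call:
move_arm([
  [0,0,0.03,0],
  [0,0,0.052,0],
  [0,0,0.052,0],
  [0,0,0.052,0],
])

```text
clock: 2.7
eef_pos: [610.7, -58.4, 195.7]
eef_rot: [3.141, -0.002, -0.001]
wrist_force: [0.2, 0.1, 0.5]
finger_gap: 80.0
finger_force: 0.0
```

Call:
move_arm([
  [0,0,0,0],
  [0,0,0,0],
  [0,0,0,0],
  [0,0,0,0],
  [0,0,0,0],
  [0,0,0,0],
  [0,0,-0.02,0],
  [0,0,-0.04,0],
  [0,0,-0.06,0],
  [0,0,-0.08,0],
  [0,0,-0.08,0],
], jaw=0.02, squeeze=35)

```text
clock: 3.8
eef_pos: [610.7, -57.8, 275.7]
eef_rot: [3.141, -0.004, -0.0]
wrist_force: [0.1, 0.3, -4.5]
finger_gap: 35.4
finger_force: 35.0
```

Call:
move_arm([
  [-0.015,-0.035,0,0],
  [-0.032,-0.074,0,0],
  [-0.05,-0.115,0,0],
  [-0.068,-0.156,0,0],
  [-0.086,-0.197,0,0],
  [-0.104,-0.238,0,0],
  [-0.122,-0.279,0,0],
  [-0.138,-0.318,0,0],
  [-0.15,-0.345,0,0],
  [-0.16,-0.368,0,0],
  [-0.16,-0.368,0,0],
  [-0.16,-0.368,0,0],
])

```text
clock: 5.0
eef_pos: [449.9, 310.2, 272.2]
eef_rot: [3.141, 0.001, 0.001]
wrist_force: [0.4, 0.2, -3.3]
finger_gap: 35.2
finger_force: 35.0
```

Call:
move_arm([
  [0,0,0.03,0],
  [0,0,0.07,0],
  [0,0,0.11,0],
  [0,0,0.15,0],
  [0,0,0.19,0],
  [0,0,0.215,0],
  [0,0,0.23,0],
  [0,0,0.235,0],
  [0,0,0.239,0],
  [0,0,0.239,0],
  [0,0,0.239,0],
])

```text
clock: 6.1
eef_pos: [450.7, 310.4, 35.2]
eef_rot: [-3.141, -0.001, -0.0]
wrist_force: [0.9, 1.0, -4.1]
finger_gap: 35.3
finger_force: 35.0
```

Call:
move_arm([
  [0,0,0.002,0],
  [0,0,0.002,0],
  [0,0,0.002,0],
])

```text
clock: 6.4
eef_pos: [450.5, 310.5, 32.8]
eef_rot: [-3.141, -0.001, -0.0]
wrist_force: [-0.3, 0.2, -1.4]
finger_gap: 35.5
finger_force: 35.0
```

Call:
move_arm([
  [0,0,0,0],
  [0,0,0,0],
  [0,0,0,0],
  [0,0,0,0],
  [0,0,-0.04,0],
  [0,0,-0.08,0],
  [0,0,-0.12,0],
  [-0.005,0.045,-0.13,0],
  [-0.01,0.09,-0.13,0],
  [-0.015,0.135,-0.13,0],
  [-0.019,0.178,-0.13,0],
  [-0.019,0.178,-0.13,0],
], jaw=0.076)

```text
clock: 7.6
eef_pos: [430.9, 128.9, 162.7]
eef_rot: [3.141, -0.0, -0.004]
wrist_force: [-0.4, -0.3, 0.0]
finger_gap: 76.2
finger_force: 0.0
```

```bash
python3 - <<'E'
from h import *
b,Q=shot('side')
s=manip.read_state();print(s['eef_pos'])
print('k1',circ(Q,431,132,60,25,60),'lidknob',circ(Q,450,310,40,45,70), circ(Q,450,310,130,15,22))
E
```

```text
[431.26020393 130.77372859 162.85764802]
k1 (array([432.9, 133.4,  28.6, 431.7, 138.5,  41.7,  50.7]), 389) lidknob (array([453. , 313.1,  18.9, 451.4, 315.2,  56.9,  63. ]), 242) (array([452.8, 312.2, 109.2, 458.9, 294.7,  18.9,  22. ]), 2847)
```

Lid is flat on the bench at (450,310). Picking knob 1.

Call:
move_arm([
  [0,0,0.05,0],
  [0,0,0.1,0],
  [0,0,0.14,0],
  [0,0,0.149,0],
  [0,0,0.149,0],
  [0,0,0.149,0],
])

```text
clock: 8.25
eef_pos: [432.3, 133.0, 15.1]
eef_rot: [-3.141, -0.002, 0.0]
wrist_force: [-0.0, -0.5, 1.3]
finger_gap: 75.9
finger_force: 0.0
```

Call:
move_arm([
  [0,0,0,0],
  [0,0,0,0],
  [0,0,0,0],
  [0,0,0,0],
  [0,0,-0.03,0],
  [0,0,-0.08,0],
  [0,0,-0.13,0],
  [0,0,-0.18,0],
  [0,0,-0.23,0],
  [0,0,-0.23,0],
  [0,0,-0.23,0],
], jaw=0.04, squeeze=25)

```text
clock: 9.35
eef_pos: [431.2, 132.3, 243.9]
eef_rot: [-3.141, -0.002, -0.0]
wrist_force: [-0.6, 0.2, -1.2]
finger_gap: 55.2
finger_force: 25.0
```

Call:
move_arm([
  [0.035,0.03,0,0],
  [0.07,0.06,0,0],
  [0.105,0.09,0,0],
  [0.14,0.12,0,0],
  [0.175,0.15,0,0],
  [0.205,0.175,0,0],
  [0.221,0.19,0,0],
  [0.221,0.19,0,0],
  [0.221,0.19,0.04,0],
  [0.221,0.19,0.08,0],
  [0.221,0.19,0.125,0],
  [0.221,0.19,0.125,0],
])

```text
clock: 10.55
eef_pos: [648.3, -56.6, 111.2]
eef_rot: [-3.14, 0.012, 0.0]
wrist_force: [0.4, 0.8, -0.2]
finger_gap: 55.4
finger_force: 25.0
```

Call:
move_arm([
  [0,0,0,0],
  [0,0,0,0],
  [0,0,0,0],
  [0,0,-0.05,0],
  [0,0,-0.1,0],
  [0,0,-0.12,0],
], jaw=0.076)

```text
clock: 11.15
eef_pos: [653.3, -57.8, 245.8]
eef_rot: [3.14, -0.009, -0.0]
wrist_force: [-0.7, -0.6, 0.4]
finger_gap: 75.8
finger_force: 0.0
```

```bash
python3 - <<'E'
from h import *
b,Q=shot('side')
s=manip.read_state();print(s['eef_pos'])
print('k2',circ(Q,420,-170,60,25,60),'k3',circ(Q,594,-330,60,25,60),'in',circ(Q,610,-57,80,85,150))
E
```

```text
[653.63736507 -57.89027008 247.26145498]
k2 (array([ 424.1, -167.8,   28.5,  422.7, -162.9,   40.7,   51.7]), 258) k3 (array([ 592.9, -329.8,   28.7,  592.1, -324.3,   40.3,   50.4]), 195) in (array([650.9, -52. ,  28.2, 648.8, -46.2, 116.3, 129.3]), 333)
```

Call:
move_arm([
  [-0.042,0.02,0,0],
  [-0.084,0.041,0,0],
  [-0.126,0.062,0,0],
  [-0.168,0.082,0,0],
  [-0.21,0.103,0,0],
  [-0.231,0.113,0.03,0],
  [-0.231,0.113,0.08,0],
  [-0.231,0.113,0.13,0],
  [-0.231,0.113,0.18,0],
  [-0.231,0.113,0.22,0],
  [-0.231,0.113,0.229,0],
  [-0.231,0.113,0.23,0],
])

```text
clock: 12.4
eef_pos: [421.2, -170.7, 8.7]
eef_rot: [-3.141, 0.001, -0.0]
wrist_force: [1.0, 0.0, 0.7]
finger_gap: 76.0
finger_force: 0.0
```

Call:
move_arm([
  [0,0,0,0],
  [0,0,0,0],
  [0,0,0,0],
  [0,0,0,0],
  [0,0,0,0],
  [0,0,-0.03,0],
  [0,0,-0.08,0],
  [0,0,-0.13,0],
  [0,0,-0.18,0],
  [0,0,-0.23,0],
  [0,0,-0.23,0],
  [0,0,-0.23,0],
], jaw=0.04)

```text
clock: 13.6
eef_pos: [421.2, -170.7, 239.3]
eef_rot: [3.141, -0.002, -0.0]
wrist_force: [-1.0, -0.2, -1.2]
finger_gap: 55.5
finger_force: 25.0
```

Call:
move_arm([
  [0.033,-0.029,0,0],
  [0.066,-0.058,0,0],
  [0.099,-0.087,0,0],
  [0.132,-0.116,0,0],
  [0.155,-0.136,0,0],
  [0.165,-0.145,0,0],
  [0.165,-0.145,0,0],
  [0.165,-0.145,0.04,0],
  [0.165,-0.145,0.08,0],
  [0.165,-0.145,0.105,0],
  [0.165,-0.145,0.11,0],
  [0.165,-0.145,0.11,0],
])

```text
clock: 14.8
eef_pos: [585.5, -26.5, 128.6]
eef_rot: [-3.142, 0.001, -0.001]
wrist_force: [-0.3, -0.5, -0.9]
finger_gap: 55.6
finger_force: 25.0
```

Call:
move_arm([
  [0,0,0,0],
  [0,0,0,0],
  [0,0,0,0],
  [0,0,-0.05,0],
  [0,0,-0.1,0],
  [0,0,-0.115,0],
  [0,0,-0.115,0],
], jaw=0.076)

```text
clock: 15.5
eef_pos: [587.0, -25.7, 246.7]
eef_rot: [3.141, -0.006, -0.0]
wrist_force: [0.0, -1.3, -0.9]
finger_gap: 76.1
finger_force: 0.0
```

```bash
python3 - <<'E'
from h import *
b,Q=shot('side')
s=manip.read_state();print(s['eef_pos'])
print('k3',circ(Q,594,-330,60,25,60),'in',circ(Q,586,-24,45,85,150), 'lid',circ(Q,450,310,60,50,70))
E
```

```text
[586.30006876 -25.70491834 244.08433671]
k3 (array([ 592.4, -328.6,   29.2,  592.1, -324.3,   40.6,   50.1]), 193) in (array([596.3, -30.6,  33.2, 589.2, -23. , 124.4, 131.5]), 187) lid (array([453.3, 313.4,  19.5, 451.6, 314.8,  57.5,  63.9]), 231)
```

Call:
move_arm([
  [0,0.045,0,0],
  [0.001,0.09,0,0],
  [0.002,0.135,0,0],
  [0.003,0.18,0,0],
  [0.004,0.225,0,0],
  [0.004,0.27,0,0],
  [0.004,0.306,0.03,0],
  [0.004,0.306,0.08,0],
  [0.004,0.306,0.13,0],
  [0.004,0.306,0.18,0],
  [0.004,0.306,0.22,0],
  [0.004,0.306,0.23,0],
])

```text
clock: 16.75
eef_pos: [586.9, -329.8, 6.5]
eef_rot: [-3.136, 0.009, -0.0]
wrist_force: [0.0, 0.1, 0.2]
finger_gap: 75.9
finger_force: 0.0
```

Call:
move_arm([
  [0,0,0,0],
  [0,0,0,0],
  [0,0,0,0],
  [0,0,0,0],
  [0,0,0,0],
  [0,0,-0.03,0],
  [0,0,-0.08,0],
  [0,0,-0.13,0],
  [0,0,-0.18,0],
  [0,0,-0.23,0],
  [0,0,-0.23,0],
  [0,0,-0.23,0],
], jaw=0.04)

```text
clock: 17.95
eef_pos: [590.2, -331.8, 245.0]
eef_rot: [3.14, -0.002, -0.0]
wrist_force: [0.8, -0.1, -2.1]
finger_gap: 55.6
finger_force: 25.0
```

Call:
move_arm([
  [0,-0.04,0,0],
  [0,-0.08,0,0],
  [0,-0.12,0,0],
  [0,-0.16,0,0],
  [0,-0.2,0,0],
  [0,-0.23,0,0],
  [0,-0.238,0,0],
  [0,-0.238,0,0],
  [0,-0.238,0.04,0],
  [0,-0.238,0.08,0],
  [0,-0.238,0.11,0],
  [0,-0.238,0.11,0],
])

```text
clock: 19.15
eef_pos: [587.9, -94.8, 128.8]
eef_rot: [-3.14, 0.008, -0.002]
wrist_force: [0.7, -0.1, -0.5]
finger_gap: 55.5
finger_force: 25.0
```

Call:
move_arm([
  [0,0,0,0],
  [0,0,0,0],
  [0,0,0,0],
  [0,0,0,0],
  [0,0,-0.05,0],
  [0,0,-0.1,0],
  [0,0.05,-0.12,0],
  [0,0.1,-0.12,0],
  [0,0.15,-0.12,0],
  [0,0.2,-0.12,0],
  [0,0.25,-0.12,0],
  [0,0.25,-0.12,0],
], jaw=0.09)

```text
clock: 20.35
eef_pos: [588.6, -348.9, 252.8]
eef_rot: [3.141, 0.001, -0.005]
wrist_force: [0.2, 0.3, -0.7]
finger_gap: 90.2
finger_force: 0.0
```

```bash
python3 - <<'E'
from h import *
b,Q=shot('side','s2.png');a,P=shot('top')
s=manip.read_state();print(s['eef_pos'])
print('beaker',circ(Q,465,-400,60,88,110),circ(P,465,-400,60,88,110),circ(Q,465,-400,60,20,110),'rim',circ(Q,612,-55,130,162,178),circ(P,612,-55,130,162,178))
cv2.imwrite('pics/s2b.png',cv2.resize(np.hstack([b['frame'][120:300,150:350],a['frame'][80:260,200:400]]),(800,360)))
E
```

```text
[ 589.74978417 -344.67009582  253.26463555]
beaker (array([ 465.6, -400.7,   38.3,  465.5, -400.7,   94.5,  101.7]), 149) (None, 0) (array([ 463.9, -400.2,   39.2,  463.6, -393.6,   68.4,  101.7]), 632) rim (array([610.3, -59.3, 111.9, 608.4, -55.1, 167.1, 172.8]), 889) (array([607.2, -62.3, 110.3, 613.2, -60.6, 169. , 175.7]), 1030)
```

View pics/s2b.png

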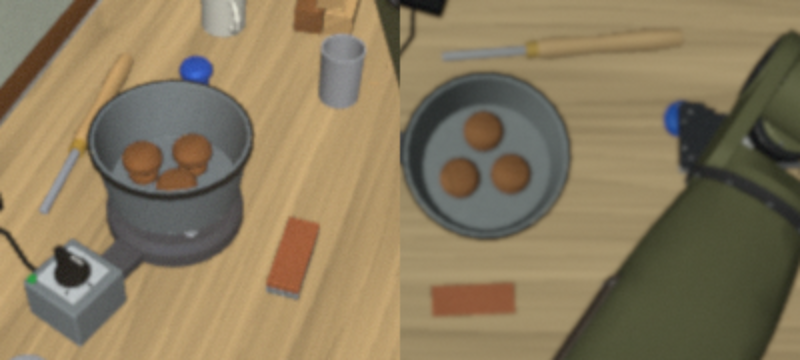

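All three brown knobs are in the bowl: top crop (484,131), (460,177), (510,173). Blue look-alike and stone untouched. Now the beaker at (463,-402).

Call:
move_arm([
  [-0.045,0.02,0,0],
  [-0.09,0.04,0,0],
  [-0.123,0.059,0,0],
  [-0.123,0.059,0,0],
  [-0.123,0.059,0,0],
  [-0.123,0.059,0,0],
])

```text
clock: 21.05
eef_pos: [468.3, -401.4, 253.8]
eef_rot: [3.141, -0.001, 0.002]
wrist_force: [0.5, 1.0, 0.0]
finger_gap: 90.0
finger_force: 0.0
```

```bash
python3 - <<'E'
from h import *
b,Q=shot('side','s3.png')
s=manip.read_state();print(s['eef_pos'])
print('beaker',circ(Q,465,-400,60,88,110))
E
```

```text
[ 468.30605974 -401.43864489  253.56182464]
beaker (array([ 463.8, -400.3,   38.5,  465.5, -400.2,   94.5,  103.1]), 144)
```

Call:
move_arm([
  [-0.005,0.001,0,0],
  [-0.005,0.001,0.04,0],
  [-0.005,0.001,0.08,0],
  [-0.005,0.001,0.12,0],
  [-0.005,0.001,0.16,0],
  [-0.005,0.001,0.2,0],
  [-0.005,0.001,0.227,0],
  [-0.005,0.001,0.227,0],
  [-0.005,0.001,0.227,0],
])

```text
clock: 22.0
eef_pos: [462.5, -403.7, 27.2]
eef_rot: [3.141, -0.0, 0.0]
wrist_force: [0.7, -0.2, -0.3]
finger_gap: 89.6
finger_force: 0.0
```

Call:
move_arm([
  [0,0,0,0],
  [0,0,0,0],
  [0,0,0,0],
  [0,0,0,0],
  [0,0,0,0],
  [0,0,0,0],
], jaw=0.055, squeeze=15)

```text
clock: 22.6
eef_pos: [462.6, -403.9, 27.7]
eef_rot: [3.141, -0.001, -0.0]
wrist_force: [-0.8, 2.5, 6.3]
finger_gap: 70.3
finger_force: 14.9
```

Call:
move_arm([
  [0,0,-0.01,0],
  [0,0,-0.03,0],
  [0,0,-0.06,0],
  [0,0,-0.09,0],
  [0,0,-0.12,0],
  [0,0,-0.15,0],
  [0,0,-0.18,0],
  [0,0,-0.21,0],
  [0,0,-0.23,0],
  [0,0,-0.23,0],
])

```text
clock: 23.6
eef_pos: [462.5, -404.2, 259.9]
eef_rot: [3.138, -0.004, -0.0]
wrist_force: [0.1, 0.1, -2.0]
finger_gap: 69.6
finger_force: 15.0
```

```bash
python3 - <<'E'
from h import *
b,Q=shot('side','s3.png')
s=manip.read_state();print(s['eef_pos'],s['wrist_force'])
cv2.imwrite('pics/s3b.png',cv2.resize(b['frame'][50:270,200:420],(600,600)))
E
```

```text
[ 462.12119407 -403.80135723  257.4205083 ] [ 0.19297657  0.11827517 -2.65498759]
```

View pics/s3b.png

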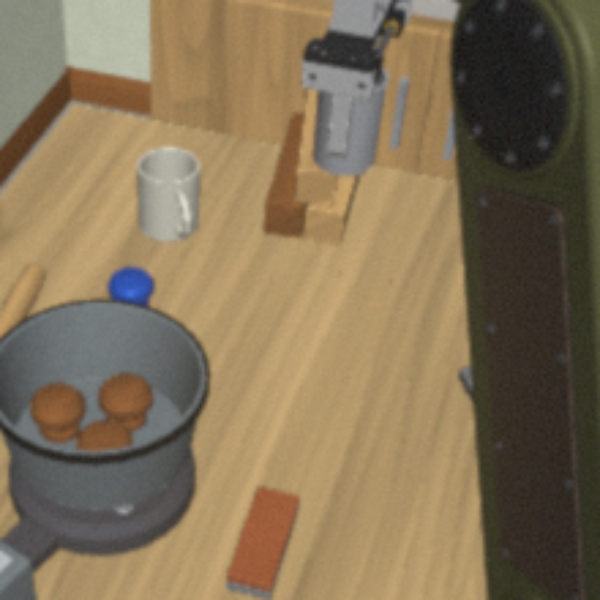

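The beaker is held upright; its foot is at z≈211. The tool can't tilt, so I will pivot the beaker in the pads by pushing its foot against the bowl's near rim, mouth swinging inwards.

Call:
move_arm([
  [-0.002,-0.02,0,0],
  [-0.004,-0.05,0,0],
  [-0.006,-0.085,0,0],
  [-0.008,-0.12,0,0],
  [-0.011,-0.16,0,0],
  [-0.014,-0.2,0,0],
  [-0.016,-0.24,0,0],
  [-0.018,-0.28,0,0],
  [-0.02,-0.315,0,0],
  [-0.022,-0.335,0,0],
  [-0.022,-0.345,0,0],
  [-0.022,-0.345,0,0],
])

```text
clock: 24.85
eef_pos: [439.9, -58.1, 255.7]
eef_rot: [-3.141, 0.001, 0.001]
wrist_force: [-0.3, -0.2, -2.4]
finger_gap: 70.0
finger_force: 15.0
```

Call:
move_arm([
  [0,0,0.02,0],
  [0,0,0.045,0],
  [0,0,0.065,0],
  [0,0,0.072,0],
  [0,0,0.072,0],
  [0,0,0.072,0],
])

```text
clock: 25.45
eef_pos: [440.5, -59.2, 185.2]
eef_rot: [3.141, -0.001, -0.001]
wrist_force: [-0.1, -0.9, -1.9]
finger_gap: 70.0
finger_force: 15.0
```

```bash
python3 - <<'E'
from h import *
b,Q=shot('side','s4.png')
s=manip.read_state();print(s['eef_pos'],s['wrist_force'])
E
```

```text
[440.61710067 -59.08043793 185.34561005] [ 0.21455859  0.70785608 -2.72161983]
```

Call:
move_arm([
  [0.015,0,0,0],
  [0.022,0,0,0],
  [0.0265,0,-0.003,0],
  [0.0305,0,-0.006,0],
  [0.0345,0,-0.008,0],
  [0.0405,0,-0.011,0],
  [0.0465,0,-0.013,0],
  [0.0525,0,-0.014,0],
  [0.059,0,-0.014,0],
  [0.065,0,-0.013,0],
  [0.0715,0,-0.012,0],
  [0.0715,0,-0.012,0],
])

```text
clock: 26.7
eef_pos: [512.2, -58.7, 196.1]
eef_rot: [-3.142, 0.0, -0.0]
wrist_force: [-1.3, -0.2, -1.1]
finger_gap: 69.8
finger_force: 15.0
```

```bash
python3 - <<'E'
from h import *
b,Q=shot('side','s5.png');a,P=shot('top')
s=manip.read_state();print(s['eef_pos'],s['wrist_force'])
cv2.imwrite('pics/s5b.png',cv2.resize(b['frame'][90:270,180:360],(600,600)))
E
```

```text
[511.69406587 -58.70723195 196.24105294] [-1.79747412  0.00690699 -0.78375446]
```

View pics/s5b.png

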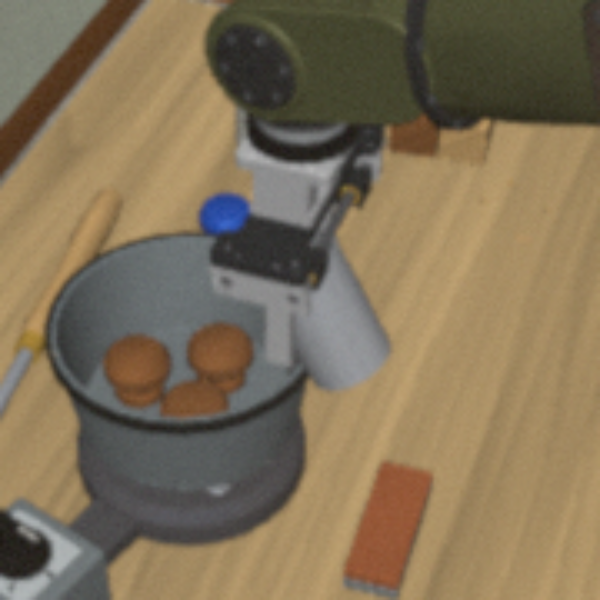

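It pivots as planned: the beaker leans in over the rim at (340,330). Continuing the arc.

Call:
move_arm([
  [0.006,0,0.002,0],
  [0.012,0,0.005,0],
  [0.017,0,0.009,0],
  [0.022,0,0.013,0],
  [0.025,0,0.016,0],
  [0.0275,0,0.02,0],
  [0.0295,0,0.023,0],
  [0.0315,0,0.027,0],
  [0.0325,0,0.029,0],
  [0.0335,0,0.032,0],
  [0.0335,0,0.032,0],
  [0.0335,0,0.032,0],
])

```text
clock: 28.0
eef_pos: [544.9, -58.7, 164.2]
eef_rot: [-3.142, 0.001, -0.0]
wrist_force: [-0.9, -0.2, 0.6]
finger_gap: 69.1
finger_force: 14.9
```

```bash
python3 - <<'E'
from h import *
b,Q=shot('side','s6.png');a,P=shot('top')
s=manip.read_state();print(s['eef_pos'],s['wrist_force'])
cv2.imwrite('pics/s6b.png',cv2.resize(b['frame'][90:270,180:360],(600,600)))
E
```

```text
[544.91231332 -58.70593017 164.32438563] [-1.09953059  0.7180016  -0.43678108]
```

View pics/s6b.png

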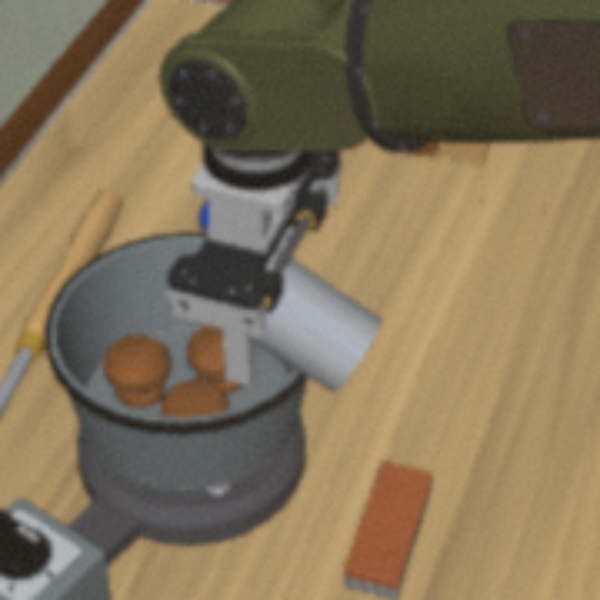

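```bash
cat >> h.py <<'E'
from scipy.optimize import least_squares
def fitb(Q,c,bgr,lo,hi,guess):
    P=Q-np.array([2.5,2.7,1.])
    f=c['frame'].astype(int)
    m=np.all((P>lo)&(P<hi),-1)&(f.max(-1)-f.min(-1)<40)&(f.max(-1)>90)
    p=P[m]
    def res(v):
        ph,x0,z0,y0=v; mm=np.array([np.sin(ph),0,np.cos(ph)])
        d=p-[x0,y0,z0]; t=d@mm; return np.linalg.norm(d-t[:,None]*mm,axis=1)-(34+(t)*0.02)
    r=least_squares(res,guess,loss='soft_l1',f_scale=2)
    ph,x0,z0,y0=r.x; mm=np.array([np.sin(ph),0,np.cos(ph)])
    t=(p-[x0,y0,z0])@mm; ok=abs(res(r.x))<4
    return np.degrees(ph),r.x[1:],np.percentile(t[ok],[1,99]),ok.sum(),len(p),m
E
python3 - <<'E'
from h import *
b,Q=shot('side')
for g in (60,80,100):
  r=fitb(Q,b,0,[420,-105,120],[545,-12,280],[np.radians(g),530,185,-59]); print(r[:5])
m=r[5]; o=b['frame'].copy(); o[m]=(0,0,255)
cv2.imwrite('pics/m.png',cv2.resize(o[90:270,180:360],(500,500)))
E
```

```text
(np.float64(686.0146708026664), array([359.93985879, 420.76565206, -51.31750551]), array([-294.97765257, -220.90511897]), np.int64(279), 960)
(np.float64(64.25986409064647), array([163.67230943,  32.64538139, -63.50382077]), array([337.93466321, 429.90037623]), np.int64(758), 960)
(np.float64(64.25988948968215), array([163.69243497,  32.65574763, -63.50353829]), array([337.91202108, 429.87773021]), np.int64(758), 960)
```

View pics/m.png

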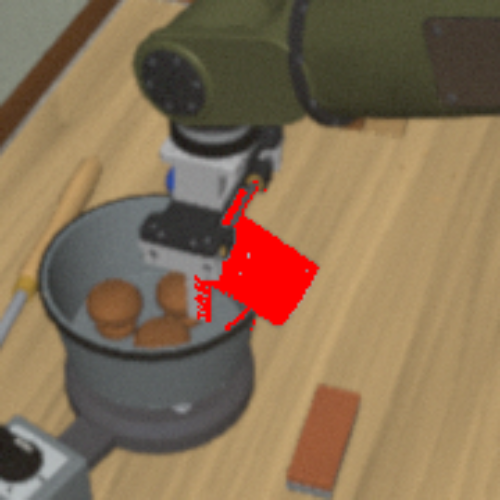

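```bash
python3 - <<'E'
s=open('h.py').read()
s=s.replace("(34+(t)*0.02)","34")
s=s.replace("ph,x0,z0,y0=v;","ph,z0,y0=v; x0=500;").replace("ph,x0,z0,y0=r.x;","ph,z0,y0=r.x; x0=500;")
open('h.py','w').write(s)
E
python3 - <<'E'
from h import *
b,Q=shot('side'); st=manip.read_state()
for g in (60,80,100):
  r=fitb(Q,b,0,[420,-105,150],[525,-12,280],[np.radians(g),195,-59])
  print(r[:5]); ph=np.radians(r[0]); mm=np.array([np.sin(ph),np.cos(ph)])
  print('foot',np.array([500,r[1][0]])+r[2][0]*mm,'axis z at x=545',r[1][0]+45/np.tan(ph))
print(st['eef_pos'])
p=(Q-np.array([2.5,2.7,1.]))[r[5]]
print('min x',np.percentile(p[:,0],1),'max z',np.percentile(p[:,2],[50,99]))
E
```

```text
(np.float64(63.053061349686686), array([202.75009592, -59.01872971]), array([-38.46858737,  39.7390485 ]), np.int64(782), 852)
foot [465.7080787  185.31747282] axis z at x=545 225.62627228839585
(np.float64(63.05305967747186), array([202.75009625, -59.01872997]), array([-38.46858717,  39.7390493 ]), np.int64(782), 852)
foot [465.70807939 185.31747225] axis z at x=545 225.6262742714021
(np.float64(63.053061575042584), array([202.75009602, -59.01872974]), array([-38.46858746,  39.73904833]), np.int64(782), 852)
foot [465.70807856 185.31747301] axis z at x=545 225.626272158678
[544.94581432 -58.69171243 164.32087262]
min x 452.8352729125556 max z [222.67980123 275.69582724]
```

The fit gives a tilt of only about 63°. The beaker slid up between the fingers to the palm, so I gripped too low. I'll lift over the bowl, let it swing back upright under a light grip, then set it down and regrip near the mouth.

Call:
move_arm([
  [0,0,-0.02,0],
  [0,0,-0.05,0],
  [0.02,0,-0.075,0],
  [0.05,0,-0.075,0],
  [0.075,0,-0.075,0],
  [0.075,0,-0.075,0],
  [0.075,0,-0.075,0],
])

```text
clock: 28.9
eef_pos: [620.0, -58.6, 238.6]
eef_rot: [-3.141, 0.001, -0.0]
wrist_force: [-0.6, -0.1, -2.4]
finger_gap: 68.2
finger_force: 15.0
```

Call:
move_arm([
  [0,0,0,0],
  [0,0,0,0],
  [0,0,0,0],
], squeeze=6)

```text
clock: 29.2
eef_pos: [619.9, -58.8, 239.8]
eef_rot: [3.142, -0.0, -0.0]
wrist_force: [0.5, 0.2, -1.8]
finger_gap: 69.0
finger_force: 6.0
```

```bash
cat >> h.py <<'E'
def beak(lo,hi,gs=(0,30,60,90,120),x0=500):
    b,Q=shot('side'); st=manip.read_state(); t=st['eef_pos']
    best=None
    for g in gs:
        r=fitb(Q,b,0,lo,hi,[np.radians(g),t[2]+40,t[1]])
        if best is None or r[3]>best[3]: best=r
    r=best; ph=np.radians(r[0]); mm=np.array([np.sin(ph),np.cos(ph)])
    print('phi',r[0]%360,'y',r[1][1],'n',r[3],r[4],'foot-end',np.array([500,r[1][0]])+r[2][0]*mm,'other',np.array([500,r[1][0]])+r[2][1]*mm,'tcp',t,st['wrist_force'],st['finger_gap'])
    return b
E
python3 - <<'E'
from h import *
b=beak([500,-105,190],[605,-12,330])
E
```

```text
phi 1.190934427253469 y -59.84738988224951 n 419 420 foot-end [621.29274456 210.38059497] other [623.3680489  310.20897561] tcp [619.92800439 -58.74154187 239.79949208] [ 0.30435349 -0.0950438  -2.25047621] 68.39529918470751
```

Under 6 N it swung upright by itself (tilt 1°), so it wasn't slipping. The beaker is widest at its mouth and pivots there. I'll set it on clear bench and regrip near the mouth.

Call:
move_arm([
  [0,0,0,0],
  [-0.02,0.015,0,0],
  [-0.05,0.04,0,0],
  [-0.08,0.065,0,0],
  [-0.11,0.09,0,0],
  [-0.14,0.115,0,0],
  [-0.165,0.135,0,0],
  [-0.18,0.145,0,0],
  [-0.18,0.145,0,0],
  [-0.18,0.145,0,0],
], squeeze=12)

```text
clock: 30.25
eef_pos: [440.4, -203.6, 239.7]
eef_rot: [3.141, -0.001, -0.001]
wrist_force: [0.4, -0.3, -1.8]
finger_gap: 68.3
finger_force: 12.0
```

Call:
move_arm([
  [0,0,0.02,0],
  [0,0,0.05,0],
  [0,0,0.08,0],
  [0,0,0.11,0],
  [0,0,0.14,0],
  [0,0,0.17,0],
  [0,0,0.19,0],
  [0,0,0.2,0],
  [0,0,0.205,0],
  [0,0,0.205,0],
  [0,0,0.205,0],
])

```text
clock: 31.35
eef_pos: [440.7, -203.8, 35.3]
eef_rot: [3.141, -0.001, -0.0]
wrist_force: [0.0, 0.2, -1.3]
finger_gap: 68.3
finger_force: 12.0
```

```bash
python3 - <<'E'
from h import *
b=beak([400,-260,-20],[500,-140,160])
E
```

```text
phi 0.9174927026181569 y -203.9311842255194 n 345 476 foot-end [442.04643927   5.24077046] other [444.33947776 148.42468622] tcp [ 440.72091695 -203.90517802   35.38061255] [-0.64911171  0.20997492 -1.53848607] 68.4412138156219
```

Call:
move_arm([
  [0,0,0.003,0],
  [0,0,0.005,0],
  [0,0,0.006,0],
  [0,0,0.006,0],
])

```text
clock: 31.8
eef_pos: [440.7, -204.2, 29.6]
eef_rot: [3.14, -0.002, -0.0]
wrist_force: [-3.5, -0.1, 10.9]
finger_gap: 68.5
finger_force: 11.9
```

Call:
move_arm([
  [0,0,0,0],
  [0,0,0,0],
  [0,0,0,0],
  [0,0,-0.015,0],
  [0,0,-0.035,0],
  [0,0,-0.036,0],
  [0,0,-0.036,0],
], jaw=0.085)

```text
clock: 32.5
eef_pos: [440.2, -203.7, 64.3]
eef_rot: [3.141, -0.0, -0.0]
wrist_force: [-0.1, 0.9, 0.5]
finger_gap: 85.0
finger_force: 0.0
```

```bash
python3 - <<'E'
from h import *
b=beak([400,-260,10],[500,-140,120])
print(manip.read_state()['eef_pos'])
E
```

```text
phi 0.0588732377720807 y -203.80898465073872 n 444 556 foot-end [440.17797549  12.3887052 ] other [440.266919    98.94901347] tcp [ 439.86660895 -203.53152276   63.78337947] [-0.01748859  0.0916105   0.60037234] 84.98497007268968
[ 439.86660895 -203.53152276   63.78337947]
```

Call:
move_arm([
  [0,0,0,0],
  [0,0,0,0],
  [0,0,0,0],
  [0,0,0,0],
  [0,0,-0.02,0],
  [0,0,-0.05,0],
  [0,0,-0.08,0],
  [0,0,-0.11,0],
  [0,0,-0.14,0],
  [0,0,-0.157,0],
  [0,0,-0.157,0],
  [0,0,-0.157,0],
], jaw=0.055, squeeze=9)

```text
clock: 33.75
eef_pos: [439.9, -203.5, 220.5]
eef_rot: [-3.141, 0.001, -0.0]
wrist_force: [-0.0, -0.6, -2.4]
finger_gap: 68.2
finger_force: 9.0
```

Call:
move_arm([
  [0,-0.015,0,0],
  [0,-0.035,0,0],
  [0,-0.06,0,0],
  [0,-0.085,0,0],
  [0,-0.11,0,0],
  [0,-0.13,0,0],
  [0,-0.14,0,0],
  [0,-0.145,0,0],
  [0,-0.145,0,0],
  [0,-0.145,0,0],
])

```text
clock: 34.75
eef_pos: [440.1, -59.1, 221.2]
eef_rot: [3.142, 0.0, -0.001]
wrist_force: [0.4, 0.4, -2.1]
finger_gap: 68.0
finger_force: 9.0
```

```bash
python3 - <<'E'
from h import *
b=beak([390,-105,130],[490,-12,280])
E
```

```text
phi 0.03401798228060309 y -59.716485617523475 n 725 879 foot-end [440.19370279 157.26387768] other [440.25251193 256.31486779] tcp [440.12239337 -59.23145036 221.26380498] [ 0.13265404 -0.9218294  -2.32681033] 68.93775566019632
```

Call:
move_arm([
  [0.015,0,0,0],
  [0.025,0,0,0],
  [0.035,0,-0.004,0],
  [0.044,0,-0.006,0],
  [0.055,0,-0.0075,0],
  [0.0645,0,-0.0075,0],
  [0.075,0,-0.006,0],
  [0.0845,0,-0.0035,0],
  [0.094,0,0.001,0],
  [0.1025,0,0.0055,0],
  [0.1025,0,0.0055,0],
])

```text
clock: 35.9
eef_pos: [543.1, -58.6, 214.8]
eef_rot: [-3.141, 0.001, -0.0]
wrist_force: [-1.0, 0.0, -0.8]
finger_gap: 68.8
finger_force: 9.0
```

```bash
python3 - <<'E'
from h import *
b=beak([400,-105,140],[530,-12,300])
E
```

```text
phi 47.07553795071009 y -60.69572863006055 n 970 1005 foot-end [470.44005979 181.067257  ] other [542.50910324 248.09530707] tcp [542.73310296 -58.65288038 215.20451784] [-0.92587781 -0.46838795 -1.36815091] 68.3939624161427
```

Call:
move_arm([
  [0.008,0,0.006,0],
  [0.015,0,0.0135,0],
  [0.021,0,0.022,0],
  [0.0265,0,0.0305,0],
  [0.029,0,0.037,0],
  [0.031,0,0.043,0],
  [0.031,0,0.043,0],
])

```text
clock: 36.65
eef_pos: [573.5, -58.7, 172.0]
eef_rot: [-3.141, 0.001, -0.0]
wrist_force: [0.2, 0.4, -0.6]
finger_gap: 68.7
finger_force: 9.0
```

```bash
python3 - <<'E'
from h import *
b=beak([400,-105,140],[548,-12,300])
E
```

```text
phi 85.93914189007948 y -60.773794975737154 n 790 924 foot-end [475.06876087 198.14312098] other [549.4374097  203.42286816] tcp [573.3787679  -58.6665823  172.45156017] [ 0.21498064 -0.51429667 -1.16524784] 68.52599303675794
```

Call:
move_arm([
  [0.003,0,0.007,0],
  [0.005,0,0.013,0],
  [0.006,0,0.019,0],
  [0.007,0,0.024,0],
  [0.008,0,0.029,0],
  [0.008,0,0.034,0],
  [0.008,0,0.034,0],
  [0.008,0,0.034,0],
  [0.008,0,0.034,0],
])

```text
clock: 37.6
eef_pos: [581.5, -58.7, 139.0]
eef_rot: [-3.142, 0.0, -0.0]
wrist_force: [0.4, -0.3, -1.5]
finger_gap: 68.5
finger_force: 9.0
```

```bash
python3 - <<'E'
from h import *
b=beak([400,-105,140],[548,-12,300])
a,P=shot('top')
cv2.imwrite('pics/s7.png',cv2.resize(np.hstack([b['frame'][90:270,180:360],a['frame'][60:240,160:340]]),(800,400)))
E
```

```text
phi 112.61169927867797 y -60.9091998146562 n 530 784 foot-end [490.45396064 209.94519312] other [548.44670006 185.79125102] tcp [581.56661883 -58.69546395 139.01867144] [ 0.30246377 -0.503623   -0.91256388] 68.79810366378437
```

View pics/s7.png

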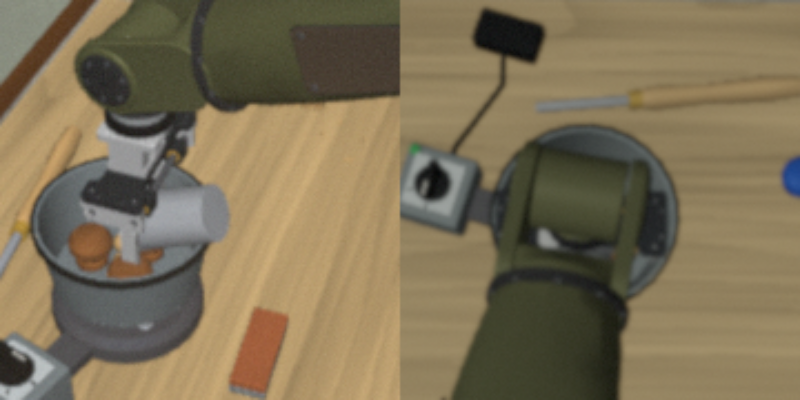

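Tilt is 113° and pale balls show between the knobs at (120,240). Tilting a little more, with a few shakes so nothing stays inside.

Call:
move_arm([
  [0.006,0,0.002,0],
  [-0.002,0,0.003,0],
  [0.008,0,0.003,0],
  [0,0,0.004,0],
  [0.008,0,0.004,0],
  [0,0,0.004,0],
  [0.006,0,0.004,0],
  [0.002,0,0.004,0],
  [0.002,0,0.004,0],
  [0.002,0,0.004,0],
  [0.002,0,0.004,0],
])

```text
clock: 38.8
eef_pos: [583.6, -58.7, 134.9]
eef_rot: [-3.142, 0.0, -0.0]
wrist_force: [0.9, 0.5, 0.1]
finger_gap: 68.3
finger_force: 9.0
```

Call:
move_arm([
  [0.003,0,-0.02,0],
  [0.01,0,-0.05,0],
  [0.02,0,-0.085,0],
  [0.035,0,-0.105,0],
  [0.035,0,-0.105,0],
  [0.035,0,-0.105,0],
])

```text
clock: 39.4
eef_pos: [618.1, -58.6, 238.4]
eef_rot: [-3.141, 0.002, -0.0]
wrist_force: [-0.2, -0.2, -1.7]
finger_gap: 68.5
finger_force: 9.0
```

```bash
python3 - <<'E'
from h import *
b=beak([480,-105,200],[580,-12,340])
cv2.imwrite('pics/s8.png',cv2.resize(b['frame'][90:270,180:360],(600,600)))
E
```

```text
phi 7.132385393320874 y -49.13859324515387 n 105 115 foot-end [540.84284859 204.51568152] other [547.65702639 258.97219652] tcp [617.70855867 -58.6477122  237.91989267] [-0.23663465 -0.25568926 -2.13441685] 68.50180744971378
```

View pics/s8.png

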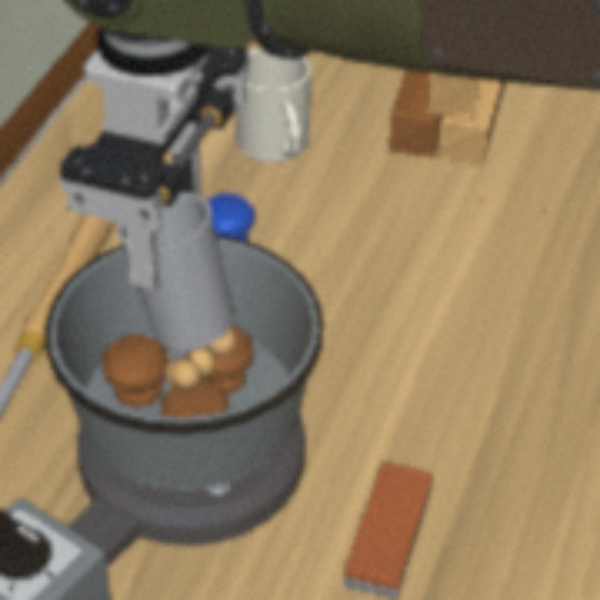

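Three balls are clearly visible in the bowl at (180,372), (203,357) and (222,342). Letting the beaker swing upright, then setting it down to look inside.

Call:
move_arm([
  [0,0,0,0],
  [0,0,-0.02,0],
  [0,0,-0.02,0],
  [0,0,-0.02,0],
  [0,0,-0.02,0],
], squeeze=4)

```text
clock: 39.95
eef_pos: [618.3, -58.7, 258.7]
eef_rot: [-3.141, 0.001, -0.0]
wrist_force: [0.3, 0.6, -1.4]
finger_gap: 68.5
finger_force: 4.0
```

```bash
python3 - <<'E'
from h import *
b=beak([500,-105,165],[670,-12,250])
E
```

```text
phi 226.3727712880475 y -60.88249122652601 n 263 502 foot-end [629.79270011 240.34392204] other [527.33112425 142.67818989] tcp [618.29589263 -58.69715902 258.79535217] [ 0.37023471 -0.2897369  -2.09165573] 68.39335709499105
```

Call:
move_arm([
  [-0.02,0.015,-0.01,0],
  [-0.05,0.04,-0.01,0],
  [-0.08,0.065,-0.01,0],
  [-0.11,0.09,-0.01,0],
  [-0.14,0.115,-0.01,0],
  [-0.165,0.135,-0.01,0],
  [-0.178,0.145,0,0],
  [-0.178,0.145,0,0],
  [-0.178,0.145,0,0],
])

```text
clock: 40.9
eef_pos: [440.7, -203.6, 259.8]
eef_rot: [-3.141, 0.0, -0.001]
wrist_force: [1.2, 0.0, -1.9]
finger_gap: 68.4
finger_force: 4.0
```

```bash
python3 - <<'E'
from h import *
b=beak([380,-250,160],[480,-155,340])
E
```

```text
phi 1.169085408069784 y -203.35421322535979 n 739 954 foot-end [438.59344568 194.37816595] other [440.61053309 293.22000869] tcp [ 441.07501867 -203.33234997  259.98652061] [-0.37608447  0.30679019 -1.50746435] 68.48001861081612
```

Call:
move_arm([
  [0,0,0.03,0],
  [0,0,0.07,0],
  [0,0,0.11,0],
  [0,0,0.14,0],
  [0,0,0.17,0],
  [0,0,0.185,0],
  [0,0,0.192,0],
  [0,0,0.194,0],
  [0,0,0.195,0],
  [0,0,0.195,0],
])

```text
clock: 41.95
eef_pos: [441.2, -203.8, 65.8]
eef_rot: [3.141, -0.001, 0.0]
wrist_force: [-0.7, 0.1, -0.1]
finger_gap: 68.5
finger_force: 4.0
```

Call:
move_arm([
  [0,0,0,0],
  [0,0,0,0],
  [0,0,0,0],
  [0,0,-0.04,0],
  [0,0,-0.09,0],
  [0,0,-0.14,0],
  [0,-0.04,-0.17,0],
  [-0.02,-0.09,-0.17,0],
  [-0.02,-0.14,-0.17,0],
  [-0.02,-0.19,-0.17,0],
  [-0.02,-0.24,-0.17,0],
  [-0.02,-0.28,-0.17,0],
], jaw=0.09)

```text
clock: 43.15
eef_pos: [420.2, 78.5, 235.4]
eef_rot: [-3.141, -0.001, 0.0]
wrist_force: [0.6, 0.0, 0.8]
finger_gap: 89.9
finger_force: 0.0
```

```bash
python3 - <<'E'
from h import *
a,P=shot('top');b,Q=shot('side')
print(manip.read_state()['eef_pos'])
print('beaker',circ(Q,442,-201,60,88,110),'lid',circ(Q,450,310,80,45,70),circ(P,450,310,80,45,70))
print('max in bowl',circ(Q,610,-58,80,85,165),circ(P,610,-58,80,85,165))
f=a['frame'];v,u=np.unravel_index(np.nanargmin(np.hypot(P[...,0]-440,P[...,1]+203)),(384,512)); v2,u2=np.unravel_index(np.nanargmin(np.hypot(P[...,0]-610,P[...,1]+58)),(384,512))
cv2.imwrite('pics/s9.png',np.hstack([cv2.resize(f[v-30:v+30,u-30:u+30],(390,390),interpolation=2),cv2.resize(f[v2-62:v2+62,u2-62:u2+62],(390,390),interpolation=2)]))
E
```

```text
[420.24354484  80.14112556 235.13091617]
beaker (array([ 437.5, -200.3,   38.3,  425.8, -197.8,   95.2,  102.5]), 101) lid (array([453.4, 312.5,  19.5, 451.2, 315.4,  57.2,  63.3]), 242) (array([450.9, 310.5,  18. , 450.9, 308.3,  58.6,  66. ]), 140)
max in bowl (array([611.4, -71.3,  72.4, 607.5, -60. , 118.9, 151.9]), 916) (array([610.2, -58.1,  80. , 604.6, -58.4, 122. , 152.9]), 1145)
```

View pics/s9.png

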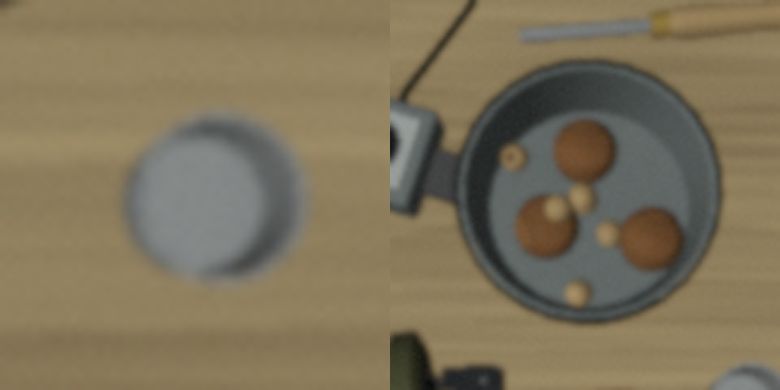

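The beaker is empty and upright. The bowl holds three knobs and five balls, at (512,156), (581,197), (556,208), (607,233) and (577,293); the highest top is z≈152, under the plug. Checking for strays on the bench while heading to the lid.

Call:
move_arm([
  [0.005,-0.04,0,0],
  [0.01,-0.085,0,0],
  [0.018,-0.13,0,0],
  [0.025,-0.175,0,0],
  [0.03,-0.215,0,0],
  [0.03,-0.23,0.03,0],
  [0.03,-0.23,0.08,0],
  [0.03,-0.23,0.12,0],
  [0.03,-0.23,0.12,0],
  [0.03,-0.23,0.12,0],
], jaw=0.07)

```text
clock: 44.25
eef_pos: [451.4, 306.0, 116.1]
eef_rot: [-3.142, -0.0, -0.001]
wrist_force: [0.6, 0.2, 0.6]
finger_gap: 69.8
finger_force: 0.0
```

```bash
python3 - <<'E'
from h import *
a,P=shot('top');b,Q=shot('side')
print(manip.read_state()['eef_pos'])
print('lid',circ(Q,450,310,80,45,63),'rim',circ(Q,612,-55,130,163,178))
o=cv2.imread('pics/t0.png')
f=a['frame'].astype(int)
for C,n in((P,'top'),(Q,'side')):
    m=((C[...,2]>14)&(C[...,2]<32)&(C[...,0]<800)&(C[...,0]>200)).astype(np.uint8)
    k,_,st,ce=cv2.connectedComponentsWithStats(m)
    for i in range(1,k):
        if 40<st[i,4]<400: print(n,st[i,4],ce[i].round(),np.nanmean(C[_==i],0).round())
E
```

```text
[452.03036514 306.56875259 117.58344929]
lid (array([451.4, 312.2,  19.7, 447.7, 315.6,  56.4,  62.8]), 190) rim (array([613.3, -59.8, 112.6, 630.3, -74.1, 167.6, 172.8]), 621)
top 182 [106. 105.] [787. 349.  23.]
top 57 [406. 129.] [ 727. -544.   23.]
top 56 [193. 159.] [627.  83.  27.]
top 86 [410. 194.] [ 534. -549.   22.]
top 73 [ 99. 215.] [460. 351.  25.]
side 173 [417.  25.] [  301. -1526.    23.]
side 77 [259. 132.] [ 706. -481.   24.]
side 122 [311. 132.] [ 535. -547.   23.]
side 204 [182. 206.] [791. -66.  22.]
side 60 [257. 244.] [529.  -9.  23.]
side 170 [189. 281.] [648. 165.  23.]
side 179 [103. 321.] [789. 338.  21.]
side 111 [166. 325.] [642. 293.  23.]
```

Call:
move_arm([
  [-0.001,-0.0035,0.03,0],
  [-0.001,-0.0035,0.06,0],
  [-0.001,-0.0035,0.082,0],
  [-0.001,-0.0035,0.083,0],
  [-0.001,-0.0035,0.083,0],
])

```text
clock: 44.85
eef_pos: [450.7, 310.2, 33.8]
eef_rot: [-3.14, -0.002, -0.0]
wrist_force: [-0.3, -0.4, -1.0]
finger_gap: 69.9
finger_force: 0.0
```

Call:
move_arm([
  [0,0,0,0],
  [0,0,0,0],
  [0,0,0,0],
  [0,0,0,0],
  [0,0,0,0],
  [0,0,0,0],
  [0,0,-0.02,0],
  [0,0,-0.06,0],
  [0,0,-0.1,0],
  [0,0,-0.15,0],
  [0,0,-0.2,0],
  [0,0,-0.24,0],
], jaw=0.02, squeeze=35)

```text
clock: 46.05
eef_pos: [449.5, 309.7, 274.5]
eef_rot: [-3.141, -0.001, -0.0]
wrist_force: [0.3, 0.4, -3.5]
finger_gap: 35.5
finger_force: 35.0
```

Call:
move_arm([
  [0.015,0.035,0,0],
  [0.032,0.074,0,0],
  [0.05,0.115,0,0],
  [0.068,0.156,0,0],
  [0.086,0.197,0,0],
  [0.104,0.238,0,0],
  [0.122,0.279,0,0],
  [0.138,0.318,0,0],
  [0.15,0.345,0,0],
  [0.16,0.368,0,0],
  [0.16,0.368,0,0],
  [0.16,0.368,0,0],
])

```text
clock: 47.25
eef_pos: [609.4, -58.3, 271.1]
eef_rot: [-3.141, 0.002, -0.001]
wrist_force: [0.5, 0.1, -4.1]
finger_gap: 35.2
finger_force: 35.0
```

```bash
python3 - <<'E'
from h import *
b,Q=shot('side')
print(manip.read_state()['eef_pos'],circ(Q,612,-55,140,248,262),circ(Q,612,-55,130,163,178))
E
```

```text
[609.35223386 -57.66863837 271.42509685] (array([612.3, -55.9, 111.3, 600.9, -33.9, 256.7, 262. ]), 3081) (array([609.7, -57.1, 110. , 581. ,  -1.6, 167.6, 172.4]), 490)
```

Call:
move_arm([
  [0,0,0.02,0],
  [0,0,0.04,0],
  [0,0,0.055,0],
  [0,0,0.065,0],
  [0,0,0.07,0],
  [0,0,0.074,0],
  [0,0,0.076,0],
  [0,0,0.077,0],
  [0,0,0.077,0],
])

```text
clock: 48.2
eef_pos: [609.8, -58.2, 195.2]
eef_rot: [3.142, -0.0, -0.0]
wrist_force: [-0.9, -0.5, -3.9]
finger_gap: 35.6
finger_force: 35.0
```

```bash
python3 - <<'E'
from h import *
b,Q=shot('side')
s=manip.read_state();print(s['eef_pos'],s['wrist_force'],circ(Q,612,-55,140,166,183),circ(Q,612,-55,130,150,168))
E
```

```text
[609.75431695 -58.2430368  195.2795405 ] [-0.01435303 -0.02622753 -3.19186624] (array([611.4, -56.8, 112.4, 593.5, -27.1, 178.5, 183. ]), 2097) (array([601.2, -51.1, 109.1, 557.7,  12.3, 162.6, 168. ]), 214)
```

Just short of contact. Lower 2 mm, release, rise, and check.

Call:
move_arm([
  [0,0,0.001,0],
  [0,0,0.002,0],
  [0,0,0.002,0],
])

```text
clock: 48.55
eef_pos: [609.7, -58.2, 193.0]
eef_rot: [3.142, -0.0, -0.0]
wrist_force: [0.3, -0.6, -3.1]
finger_gap: 35.2
finger_force: 35.0
```

Call:
move_arm([
  [0,0,0,0],
  [0,0,0,0],
  [0,0,0,0],
  [0,0,0,0],
  [0,0,-0.04,0],
  [0,0,-0.08,0],
  [-0.02,-0.04,-0.08,0],
  [-0.05,-0.08,-0.08,0],
  [-0.07,-0.12,-0.08,0],
  [-0.08,-0.15,-0.08,0],
  [-0.08,-0.15,-0.08,0],
], jaw=0.075)

```text
clock: 49.65
eef_pos: [528.6, 94.7, 273.6]
eef_rot: [-3.141, -0.001, 0.003]
wrist_force: [-0.6, -0.3, 1.7]
finger_gap: 75.0
finger_force: 0.0
```

```bash
python3 - <<'E'
from h import *
b,Q=shot('side');a,P=shot('top')
s=manip.read_state();print(s['eef_pos'],s['eef_rot'],s['joints'])
for C in(Q,P):
    print('lidknob',circ(C,611,-57,40,205,230))
    m=(np.hypot(C[...,0]-611,C[...,1]+57)<108)&(np.hypot(C[...,0]-611,C[...,1]+57)>60)&(C[...,2]>165)&(C[...,2]<200)
    q=C[m]; r=np.hypot(q[:,0]-611,q[:,1]+57); A=np.c_[q[:,:2]-[611,-57],r,np.ones(len(q))]
    co=np.linalg.lstsq(A,q[:,2],rcond=None)[0]; print('tilt',co[:2].round(4),len(q), 'flange',circ(C,611,-57,130,166,200))
    m=(np.hypot(C[...,0]-663,C[...,1]-131)<40)&(C[...,2]>102)&(C[...,2]<125); q=C[m]
    if len(q)>9:
        w,V=np.linalg.eigh(np.cov(q[:,:2].T)); print('bar',len(q),V[:,1],cv2.minAreaRect(q[:,:2].astype(np.float32)))
E
```

```text
[529.69730276  92.02292022 273.20286617] [ 3.14146225e+00 -5.23250707e-04  1.01847757e-03] [ 1.03974086e-01  2.28526639e-01  1.45398448e+00 -1.84649017e-04
  1.45857445e+00  1.67377260e+00]
lidknob (None, 0)
tilt [ 0.0077 -0.0005] 1785 flange (array([612.4, -55.7, 112.7, 591. , -34.3, 177.4, 187. ]), 2112)
bar 108 [-0.96469292  0.26337723] ((665.0933837890625, 133.7284698486328), (14.36108684539795, 47.52930450439453), 76.41627502441406)
lidknob (array([608.7, -58.8,  17.8, 607.5, -58.9, 219.3, 225.3]), 175)
tilt [-0.0049 -0.0036] 3595 flange (array([608.3, -60. , 111.7, 606.1, -63.4, 181.1, 191.6]), 5462)
```

The lid is seated: knob at the same place and height as at the start, with no tilt. Now to the switch, using the half-turned wrist so joint 6 has room for the clockwise turn.

Call:
move_arm([
  [0.03,-0.01,0,-0.145],
  [0.065,-0.02,0,-0.29],
  [0.1,-0.03,0,-0.435],
  [0.133,-0.039,0,-0.58],
  [0.133,-0.039,0,-0.725],
  [0.133,-0.039,0,-0.87],
  [0.133,-0.039,0,-1.015],
  [0.133,-0.039,0,-1.16],
  [0.133,-0.039,0,-1.305],
  [0.133,-0.039,0,-1.45],
  [0.133,-0.039,0,-1.595],
  [0.133,-0.039,0,-1.74],
], jaw=0.05)

```text
clock: 50.95
eef_pos: [663.3, 129.1, 272.5]
eef_rot: [-3.141, 0.0, 1.744]
wrist_force: [0.2, 0.1, 0.1]
finger_gap: 49.9
finger_force: 0.0
```

Call:
move_arm([
  [0,0,0,-0.145],
  [0,0,0,-0.29],
  [0,0,0,-0.435],
  [0,0,0,-0.58],
  [0,0,0,-0.725],
  [0,0,0,-0.87],
  [0,0,0,-1.0],
  [0,0,0,-1.13],
  [0,0,0,-1.13],
  [0,0,0,-1.13],
])

```text
clock: 51.95
eef_pos: [663.0, 129.8, 272.7]
eef_rot: [-3.141, -0.0, 2.865]
wrist_force: [0.8, 0.2, -0.8]
finger_gap: 50.2
finger_force: 0.0
```

```bash
python3 - <<'E'
from h import *
s=manip.read_state(); p=s['eef_pos']; print(p,s['eef_rot'],s['joints'])
Rm=R.from_euler('xyz',s['eef_rot']).as_matrix()
print(Rm.T@(np.array([662.8,131,95])-p))
E
```

```text
[663.03321584 129.80206185 272.6575103 ] [-3.14142873e+00 -2.58595220e-04  2.86483026e+00] [ 1.39144238e-01  5.64151744e-01  9.96536268e-01 -4.54784874e-05
  1.58120742e+00 -1.15489018e+00]
[  0.50572729   1.11774936 177.65746618]
```

Call:
move_arm([
  [0,0.001,0.04,0],
  [0,0.001,0.08,0],
  [0,0.001,0.12,0],
  [0,0.001,0.15,0],
  [0,0.001,0.17,0],
  [0,0.001,0.177,0],
  [0,0.001,0.177,0],
  [0,0.001,0.177,0],
])

```text
clock: 52.75
eef_pos: [663.6, 131.6, 97.3]
eef_rot: [3.141, 0.002, 2.869]
wrist_force: [0.5, 0.6, 1.6]
finger_gap: 49.9
finger_force: 0.0
```

Call:
move_arm([
  [0,0,0,0],
  [0,0,0,0],
  [0,0,0,0],
  [0,0,0,0],
  [0,0,0,0],
  [0,0,0,0],
], jaw=0.004, squeeze=30)

```text
clock: 53.35
eef_pos: [662.9, 131.6, 96.0]
eef_rot: [-3.141, -0.0, 2.869]
wrist_force: [-0.8, -1.3, 1.4]
finger_gap: 12.0
finger_force: 30.0
```

Gripped (12 mm, little side force). Turn clockwise.

Call:
move_arm([
  [0,0,0,0.1],
  [0,0,0,0.2],
  [0,0,0,0.3],
  [0,0,0,0.4],
  [0,0,0,0.5],
  [0,0,0,0.6],
  [0,0,0,0.7],
  [0,0,0,0.8],
  [0,0,0,0.9],
  [0,0,0,1.0],
  [0,0,0,1.04],
  [0,0,0,1.04],
])

```text
clock: 54.55
eef_pos: [664.6, 133.2, 96.1]
eef_rot: [3.136, -0.001, 1.829]
wrist_force: [15.3, 8.4, -7.5]
finger_gap: 11.8
finger_force: 30.0
```

Call:
move_arm([
  [0,0,0,0],
  [0,0,0,0],
  [0,0,0,0],
  [0,0,-0.03,0],
  [0,0,-0.08,0],
  [0,0,-0.13,0],
  [-0.04,0,-0.15,0],
  [-0.09,0,-0.15,0],
  [-0.13,0,-0.15,0],
  [-0.17,0,-0.15,0],
  [-0.2,0,-0.15,0],
  [-0.2,0,-0.15,0],
], jaw=0.05)

```text
clock: 55.75
eef_pos: [714.3, -65.7, 245.2]
eef_rot: [-3.141, 0.0, 1.825]
wrist_force: [-0.0, -0.0, -0.5]
finger_gap: 50.0
finger_force: 0.0
```

```bash
python3 - <<'E'
from h import *
b,Q=shot('side');a,P=shot('top')
s=manip.read_state();print(s['eef_pos'],s['clock'])
for C in(Q,P):
    m=(np.hypot(C[...,0]-663,C[...,1]-131)<40)&(C[...,2]>102)&(C[...,2]<125); q=C[m]
    if len(q)>9:
        w,V=np.linalg.eigh(np.cov(q[:,:2].T)); print('bar',len(q),V[:,1],np.degrees(np.arctan(V[1,1]/V[0,1])))
    print(circ(C,610,-58,40,205,230))
cv2.imwrite('pics/end.png',cv2.resize(b['frame'],(768,576)))
E
```

```text
[714.05413045 -61.96172842 245.63019489] 55.85
bar 103 [-0.23815365  0.97122749] -76.22240693396948
(array([611.2, -52.7,  17.6, 610.3, -51.1, 215.8, 224.1]), 144)
bar 95 [-0.23101193  0.97295092] -76.64334423657385
(None, 0)
```

View pics/end.png

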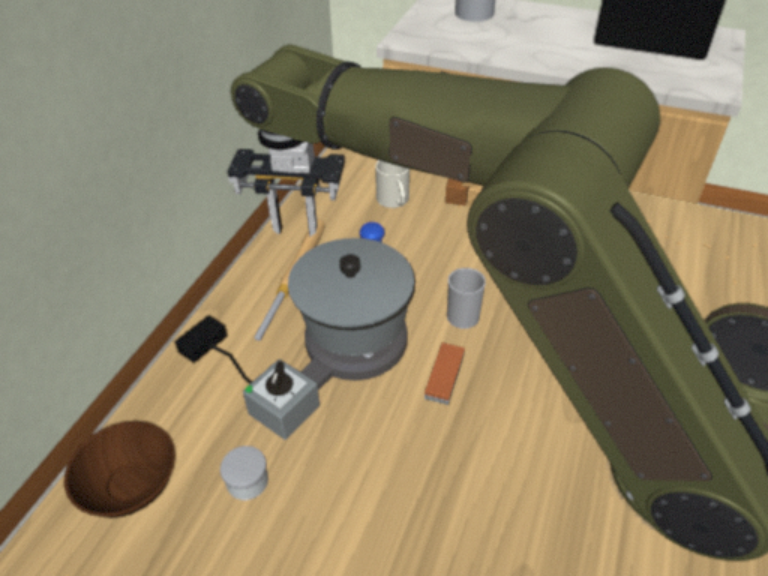

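The switch has turned 61° to run. The lid is seated, the beaker stands empty, and the stone and tin haven't moved. One last lid check, then hand in.

```bash
python3 - <<'E'
from h import *
b,Q=shot('side')
f=circ(Q,611,-57,130,166,182); k=circ(Q,611,-57,40,200,230); print(f,k)
if abs(f[0][0]-611.5)<3 and abs(f[0][1]+56.5)<3: print(manip.sign_off())
E
```

```text
(array([611.2, -57.2, 112.4, 603. , -40.3, 177.3, 182. ]), 2667) (array([612.2, -54.5,  17.9, 610. , -50.3, 214.7, 222.1]), 158)
the job is handed in; nothing more can be done
None
```

The job is handed in: all three knobs and the five balls I could see are in the bowl, the empty beaker stands upright on the bench, the lid is seated, and the switch is at run (about 61° measured).

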